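# Clip the bottle opener onto the eye of the sloping utensil board

### The arm

A 7-joint arm with a two-finger parallel gripper is mounted at the origin on a cart in front of the work surface, level with it; the furniture and walls round the work are solid. World frame = base frame: x ahead of the robot, y to its left, z up, the work surface at z = 0. Lengths are in mm, angles in rad, forces in N, time in s.
With the tool pointing down it reaches from about 400 to 875 mm from the base axis. Payload 4.4 kg.
Tool frame: the origin (TCP) lies midway between the tips of the shut fingers; the grasp point (between the pads) lies ctrl.grip_depth behind it (ctrl.grip_depth is the distance from the TCP to the grasp point, in mm); z points along the fingers, y is the line along which they close (so a half turn about z gives the same grasp; the last joint's range is limited). The gripper opens to 85 mm and grips with 20 to 120 N. Pads are 22 mm wide; open, the fingers measure 114 mm over their backs; the gripper's body (76 mm by 85 mm) begins 54 mm behind the grasp point. The pads swing forward as they close: fully open they stand 13 mm farther back than shut.
Start: joints at [-1.292, 0.628, 0.038, 1.517, -0.027, 0.996, -0.02], TCP at [219.682, 611.766, 231.313] pointing down, gripper open.
Joint ranges: [-3.06, 3.06], [-0.37, 2.12], [-1.25, 1.32], [0.18, 2.47], [-1.1, 4.24], [0.23, 1.98], [-2.94, 2.94]. Speed limits (rad/s): [2.57, 2.57, 3.14, 3.14, 3.14, 3.14, 3.14].

### API

Orientations are given as [roll, pitch, yaw] about the fixed x, y, z axes, in that order (R = Rz(yaw) Ry(pitch) Rx(roll)).
In Python, from cell import ctrl gives the robot as it stands.
- The arm moves only by the tool carry_out, never from a script. Its argument "deltas" is one flat list of numbers, 7 for each row, row after row: the turn, a rotation vector about the tool's x, y, z in degrees, then the shift along the tool's x, y, z in m, then the closure, from -1 (fully open) to 1 (shut). In form: [wx, wy, wz, dx, dy, dz, claw, wx, wy, wz, dx, dy, dz, claw, ...]. A call has 1 to 12 rows; each row shifts and turns the commanded pose from where the row before left it, along the tool's axes as they then stand; what a row does not reach is not made up. A row lasts 1/8 s, in which the tool goes at most 62.5 mm and 10.7 degrees, less where a joint would pass 70% of its speed; a pose out of reach is approached as far as the arm can. A call with a gripper value outside its range is refused whole. The fingers move at their own pace and stop on an object; the grip force is fixed at half the most. Time passes only in rows, so rows that do not move let the fingers close. It gives the time, the measured TCP pose, the force, the opening and the grip force at its end, in the units of the state.
- ctrl.read_state(): the state, without advancing time (a new reading comes with each control period).
- ctrl.get_image(name): name is "scene" or "top"; returns the picture (420x560x3 uint8, red, green, blue); there is no depth.
- ctrl.calibration(name): a dict with "mtx" (3x3 intrinsics, pixels), "R" (3x3) and "t" (3): a world point X has camera coordinates R X + t. Camera axes: x right, y down, z forward; pixel columns grow to the right and rows downward; lengths in mm; the calibration is good to about 2 mm. A picture is of the moment at which its call begins. calibration takes no time and is no camera call.
- ctrl.finish_job(): hands the job in; it is judged then, once.
The state is a dict: "clock": time; "qpos": joint angles; "qd": joint speeds; "tau": joint torques, N m; "eef_pos": TCP position; "tool_rot": TCP orientation; "force": force on the tool from outside, world axes, zero at the start; "torque": the same for the moment, N m; "width": finger opening in mm; "gripper_force": force on a finger pad.
Only numpy, scipy, OpenCV 4.12 (cv2) and the standard library are available. Lean on these libraries where they do the work, as an engineer would, in place of code of your own. Each camera call takes 0.05 s, during which the arm holds its last target. There are 200 camera calls.

### The job

Clip the red-handled bottle opener's snap hook onto the steel eye on the sloping board: press the sprung gate against the eye's left leg (left as you look up the slope, the one farther from the robot) until that leg is inside the hook and the gate has sprung shut behind it. Then give the opener a short tug of about 10 N down the slope to feel that the hook holds on the eye (do not wrench it), and let go, leaving it lying flat on the board with the top of the hook still drawn down to the eye. Do not disturb the spice jar, the kitchen timer or the tin.

Things in the scene. Friction and masses are not known exactly. Their poses are not given: they have to be found in the camera images.
- opener: Bottle opener, 186 mm long, 0.10-0.20 kg, lying flat. Origin: underside of the middle of its handle; x along it towards the snap hook, y to its left, z up. Handle: straight red bar with steel ends, x -35 to 35 mm, 18 mm wide, 18 mm high (z 0 to 18). A flat steel opener loop 42 mm wide reaches back to x = -80, the snap hook forward to x = 106.
- hook_top (a point): Inside the snap hook at its top end, (95, 0, 9) mm in the opener's frame, axes as the opener's. The hook is a flat loop of 8 mm round steel bar in the plane z = 9; inside it is 32 mm wide (y -16 to 16), its closed top end at x = 98. Spine at y = +20, all along. On the side y = -20 the fixed nose runs from x = 87 to the top, below it the gate.
- gate_mid (a point): Middle of the shut gate, (63, -20, 9) mm in the opener's frame: a darker bar, 7 mm thick, from its pivot at x = 42 to its tip at x = 84. Only the gate lets anything into the hook; it swings inward only (tip towards +y). What has come in with the gate leaves its tip, and the gate snaps shut, once it moves on towards the top of the hook.
- gate (a joint): Gate of the snap hook: 0 rad shut, grows as it is pushed inward, to 0.85; a spring shuts it (pressed 32 mm from the pivot, about 2.5 N to begin to move, 4.5 N at 0.6 rad).
- board: Fixed wooden sloping utensil board, 194 mm deep, 160 mm wide. Origin: centre of its underside on the worktop; x points to its high edge (about to the robot's right), z up. Its flat face rises at 28 degrees from horizontal towards its own +x, from 14 mm high at its low edge (x = -97) to 117 mm high at its high edge (x = 97); 220 mm along the slope.
- eye: Steel eye (U-shaped staple) fixed on the middle line of the board, 172 mm up the slope. Origin: on the board's face midway between its legs; x straight up the slope, y across to the left (away from the robot), z out of the face (28 degrees from vertical). Legs: 6 mm bars along z at y = +16 (left) and -16 (right), 26 mm clear between, bridged 21 mm off the face.
- eye_leg (a point): On the axis of the eye's left leg, 9 mm out from the board's face; axes as the eye's. Clipped, it lies in the opener's frame at x 88 to 95 mm, between nose and spine; drawn fully down it is at x = 95, against the inside top of the hook. The right leg then stays outside, beyond the nose: this needs the left leg at y below +5 mm in the opener's frame.
- spice_jar: Bystander: glass spice jar with a red cap, 45 mm across, 106 mm high, beyond the board as the robot sees it. Origin: centre of its underside.
- timer: Bystander: round kitchen timer, red with white dial, 63 mm across, 46 mm high, on the robot's side of the board. Origin: centre of its underside.
- tin: Bystander: plain pale tin, 66 mm across, 67 mm high, beyond the opener. Origin: centre of its underside.

How it is judged (in metres and radians):
On the way, in this order (a step that is already met when the one before it is completed fails the run):
1. the eye's leg pushes the gate of the hook inward (value of joint gate above 0.25 rad and contact force between opener and eye above 1 N), for 0.05 s.
2. with the leg inside the hook and the gate shut, the opener is tugged so that the hook bears on the eye with more than 4 N (x of eye_leg in the frame of opener between 0.087 and 0.098 m and y of eye_leg in the frame of opener between -0.0135 and 0.0065 m and z of eye_leg in the frame of opener between -0.004 and 0.02 m and value of joint gate below 0.08 rad and contact force between opener and eye above 4 N), for 0.1 s.
At the end, for the whole second after the job is handed in: The left leg of the eye is inside the snap hook, within 4 mm of its inside top (rules: x 91 to 98, y -13 to 6 mm in the opener's frame); gate shut (under 0.08 rad); the opener lies flat on the board (within 0.15 rad), hook up the slope (within 0.5 rad), released and at rest (x of eye_leg in the frame of opener between 0.087 and 0.098 m and y of eye_leg in the frame of opener between -0.0135 and 0.0065 m and z of eye_leg in the frame of opener between -0.004 and 0.02 m and value of joint gate below 0.08 rad and x of eye_leg in the frame of opener above 0.091 m and angle between the z axis of opener and the z axis of eye, either way round below 0.15 rad and angle between the x axis of opener and the x axis of eye, either way round below 0.5 rad and linear speed of opener below 0.02 m/s and contact force between opener and the fingers below 0.1 N); the robot touches nothing.
It fails at once if the spice jar is moved more than 25 mm or tipped (distance of spice_jar from where it was at the start of the episode above 0.025 m or angle between spice_jar's own z axis and vertical above 0.3 rad).
It fails at once if the kitchen timer is moved more than 25 mm or tipped (distance of timer from where it was at the start of the episode above 0.025 m or angle between timer's own z axis and vertical above 0.3 rad).
It fails at once if the tin is moved more than 25 mm or tipped (distance of tin from where it was at the start of the episode above 0.025 m or angle between tin's own z axis and vertical above 0.3 rad).
It fails at once if the opener wrenches at the eye with more than 40 N (contact force between opener and eye above 40 N).
It also fails if it takes over 48 s, if anything falls off the work surface, if the arm or the gripper's body presses on something with over 40 N, if the wrist force passes 120 N, or if a joint passes its speed limit or range.

## Working session

There is one attempt and no reset: what is moved stays moved. The work goes in short steps, Python scripts to look and compute and a tool call to move; the robot and the scene stay as the last step left them, time stands still between calls to the robot, and variables do not carry over. Pictures are saved under pics/ and viewed, at most 10 in all, crops included, and the job is handed in when it is done.

Besides the shell and the picture viewer there is one more tool, called after "Call:" by a JSON object that holds its "api" and its "payload", one argument or row to a line. carry_out: Moves the arm, as the interface text tells. Its arguments: {"type":"object","properties":{"deltas":{"type":"array"}},"required":["deltas"]}

```bash
mkdir -p pics; python3 - <<'E'
from cell import ctrl
import cv2
for n in("scene","top"):
    im=ctrl.get_image(n); cv2.imwrite(f"pics/{n}0.png",im[:,:,::-1]); c=ctrl.calibration(n); print(n,c["mtx"],c["R"],c["t"])
s=ctrl.read_state(); print(s, ctrl.grip_depth)
E
```

```text
scene [[384.58487995   0.         284.65455135]
 [  0.         384.58487995 211.63086901]
 [  0.           0.           1.        ]] [[-0.83556639 -0.54924721  0.01250238]
 [-0.43296502  0.64431751 -0.63039371]
 [ 0.33818648 -0.53214889 -0.77617489]] [449.3531756  296.7851698  742.51236317]
top [[392.68649737   0.         279.55076667]
 [  0.         392.68649737 208.1516787 ]
 [  0.           0.           1.        ]] [[-0.06042603 -0.99816318  0.00435352]
 [-0.97782262  0.05831734 -0.20115171]
 [ 0.20052834 -0.01641177 -0.97955043]] [ 25.02553383 567.78771095 833.44289124]
{'clock': 0.1, 'qpos': array([-1.29179423,  0.62926943,  0.03841825,  1.51826423, -0.02700241,
        0.99633759, -0.02002659]), 'qd': array([ 0.00026315, -0.00213499,  0.00099982, -0.00232348,  0.00120528,
        0.00021515,  0.00053893]), 'tau': array([ 2.70640303e-03, -5.64532006e+01,  1.23018600e+00, -1.93973476e+01,
        1.12108776e-02,  5.43732269e-03,  1.15782720e-05]), 'eef_pos': array([219.46912751, 611.21852613, 230.4715487 ]), 'tool_rot': array([-3.13983101e+00,  1.39731947e-06,  2.79678418e+00]), 'force': array([-0.02122014,  0.59398182, -0.39673331]), 'torque': array([-0.00499787,  0.01724851, -0.00166134]), 'gripper_force': 0.0, 'width': 85.36394845686085} 18.700000000000003
```

View pics/scene0.png

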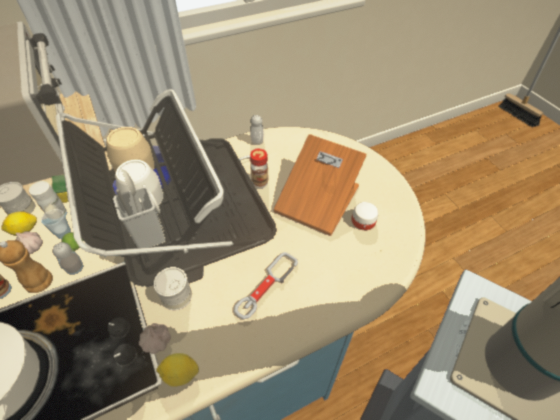

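View pics/top0.png

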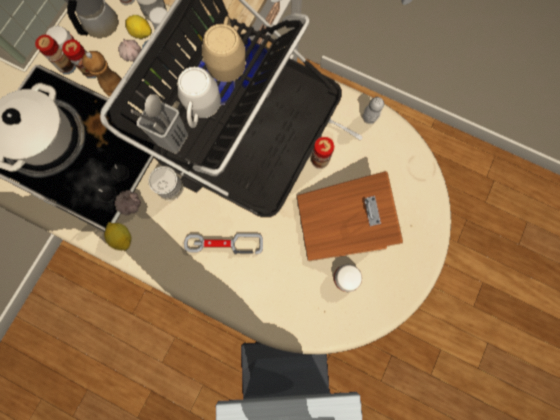

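The scene view shows the opener at about (265,285) with its hook up-right, the board around (320,185) and the eye at (328,159). In the top view the handle is near (217,243) with the hook to the right, the board near (350,217) and the eye at (373,211). I'll zoom in on both.

```bash
python3 - <<'E'
import cv2,numpy as np
t=cv2.imread("pics/top0.png"); s=cv2.imread("pics/scene0.png")
cv2.imwrite("pics/c1.png",cv2.resize(t[165:295,175:415],(720,390),interpolation=cv2.INTER_CUBIC))
a=cv2.resize(s[245:325,225:305],(400,400),interpolation=cv2.INTER_CUBIC);b=cv2.resize(s[130:240,270:380],(400,400),interpolation=cv2.INTER_CUBIC)
cv2.imwrite("pics/c2.png",np.hstack([a,b]))
E
```

```text
(no output)
```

View pics/c1.png

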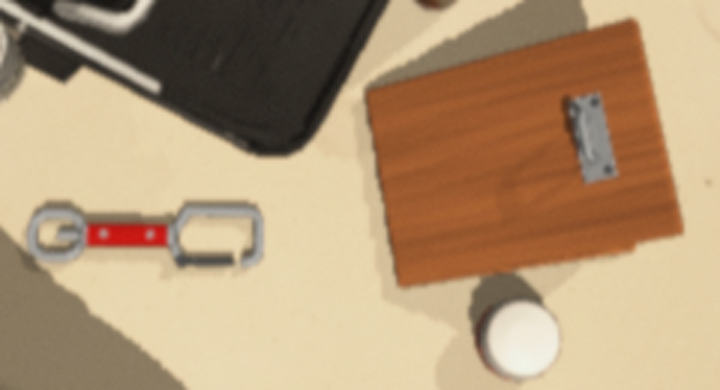

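View pics/c2.png

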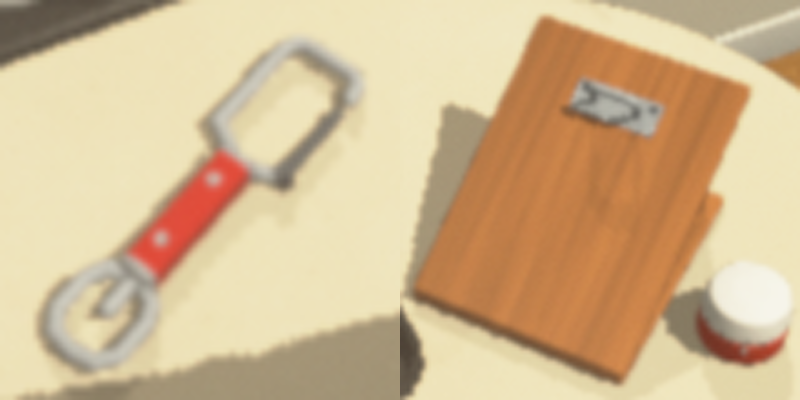

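The crops show the opener's gate (dark bar) on the robot's side, the hook pointing to the robot's right, and the eye on its plate near crop pixel (592,138) in the top view. Next I'll measure by casting rays.

```bash
cat > h.py <<'E'
import cv2,numpy as np
from cell import ctrl
def ray(n,uv,z):
    c=ctrl.calibration(n); R=np.array(c["R"]);t=np.array(c["t"])
    o=-R.T@t; d=R.T@np.linalg.solve(c["mtx"],[uv[0],uv[1],1]); return o+d*(z-o[2])/d[2]
def proj(n,X):
    c=ctrl.calibration(n); p=c["mtx"]@(c["R"]@np.array(X,float)+c["t"]); return p[:2]/p[2]
E
cat > m.py <<'E'
from h import *
np.set_printoptions(precision=1,suppress=True)
rois={"top":dict(op=(180,225,270,262),bd=(290,165,415,270)),"scene":dict(op=(225,245,305,325),bd=(265,128,372,240))}
for n in rois:
    im=cv2.imread(f"pics/{n}0.png"); hsv=cv2.cvtColor(im,cv2.COLOR_BGR2HSV)
    x0,y0,x1,y1=rois[n]["op"]; h=hsv[y0:y1,x0:x1]
    m=(((h[...,0]<6)|(h[...,0]>172))&(h[...,1]>150)&(h[...,2]>90)).astype(np.uint8)
    c=max(cv2.findContours(m,0,2)[0],key=cv2.contourArea); c=cv2.convexHull(c)
    (u,v),wh,a=cv2.minAreaRect(c); box=cv2.boxPoints(((u,v),wh,a))
    L=max(wh); e=box[1]-box[0] if wh[1]>wh[0] else box[2]-box[1]; e/=np.linalg.norm(e); u+=x0;v+=y0
    P=[ray(n,(u+k*L/2*e[0]+.0,v+k*L/2*e[1]),14) for k in(-1,0,1)]; d=P[2]-P[0]
    print(n,"red",u,v,wh,"centre",P[1],"len",np.linalg.norm(d),"yaw",np.degrees(np.arctan2(d[1],d[0])))
    x0,y0,x1,y1=rois[n]["bd"]; h=hsv[y0:y1,x0:x1]
    m=((h[...,0]>=5)&(h[...,0]<=15)&(h[...,1]>140)&(h[...,2]>(95 if n=="top" else 120))).astype(np.uint8)
    m=cv2.morphologyEx(m,cv2.MORPH_OPEN,np.ones((3,3)))
    c=max(cv2.findContours(m,0,2)[0],key=cv2.contourArea)
    for ee in(3,5,8):
        q=cv2.approxPolyDP(cv2.convexHull(c),ee,True)[:,0]+[x0,y0]; print("quad",ee,q.tolist())
    h=hsv[y0:y1,x0:x1]; g=((h[...,1]<70)&(h[...,2]>60)).astype(np.uint8)
    for k in cv2.findContours(g,0,2)[0]:
        if 60<cv2.contourArea(k)<400:
            r=cv2.minAreaRect(k); print("grey",np.array(r[0])+[x0,y0],r[1],r[2],"->",ray(n,np.array(r[0])+[x0,y0],96))
E
python3 m.py
```

```text
top red 217.0 243.0 (6.0, 26.0) centre [502.9 141.2  14. ] len 60.756294305136336 yaw -93.43573415730971
quad 3 [[386, 172], [401, 242], [308, 259], [297, 196]]
quad 5 [[386, 172], [401, 242], [308, 259], [297, 196]]
quad 8 [[386, 172], [401, 242], [308, 259], [297, 196]]
grey [372.  210.6] (27.848491668701172, 10.78638744354248) 78.69007110595703 -> [ 543.1 -208.3   96. ]
scene red 262.7477912902832 287.2168159484863 (7.807982921600342, 26.246112823486328) centre [501.1 141.7  14. ] len 59.132689368721415 yaw -93.4580042985428
quad 3 [[309, 136], [364, 154], [357, 186], [331, 232], [275, 210]]
quad 5 [[309, 136], [364, 154], [357, 186], [331, 232], [275, 210]]
quad 8 [[309, 136], [364, 154], [331, 232], [275, 210]]
```

```bash
python3 - <<'E'
from h import *
np.set_printoptions(precision=1,suppress=True)
# far-low, near-low, far-high, near-high
Q={"top":[(297.2,195.3),(308.2,260.0),(386.6,171.3),(402,242.4)],"scene":[(284.8-10,209.4),(331,232.5),(309.3,134.5),(365.9,154.6)]}
for n,q in Q.items():
    P=[ray(n,p,z) for p,z in zip(q,(14,14,117,117))]
    P=np.array(P); lo=(P[0]+P[1])/2; hi=(P[2]+P[3])/2; d=hi-lo
    print(n,P[:,:2].tolist()); print(" c",(lo+hi)/2,"len",np.linalg.norm(d[:2]),"w",np.linalg.norm(P[0]-P[1]),np.linalg.norm(P[2]-P[3]))
    a=P[0]-P[1]; b=P[2]-P[3]; print(" yaw",np.degrees(np.arctan2(d[1],d[0])),[np.degrees(np.arctan2(k[1],k[0]))-90 for k in(a,b)])
    e=lo+(hi-lo)*172/220; print(" eye base",e)
E
```

```text
top [[606.0996710279896, -53.98189367148283], [450.6429248923224, -68.75055723880388], [623.4328980578083, -243.7148412478407], [468.3402372265259, -257.9948406281085]]
 c [ 537.1 -156.1   65.5] len 190.29640056930623 w 156.15669483776225 155.74868161890694
 yaw -84.71890468603085 [np.float64(-84.57308789865961), np.float64(-84.7393816171718)]
 eye base [ 542.1 -209.5   94.5]
scene [[601.3536982565893, -51.49208450179185], [449.6355605918887, -67.33525502296857], [619.6627579199067, -237.1094776712872], [465.68920333862036, -250.08370074147342]]
 c [ 534.1 -151.5   65.5] len 184.98255767543444 w 152.54310652601814 154.5192090798788
 yaw -84.67063352192847 [np.float64(-84.03849331539831), np.float64(-85.18348245038169)]
 eye base [ 538.9 -203.4   94.5]
```

Call:
{"api": "carry_out", "payload": {
  "deltas": [0,0,10.5,0,0,0,-1,0,0,10.5,0,0,0,-1,0,0,10.5,0,0,0,-1,0,0,10.5,0,0,0,-1,0,0,10.5,0,0,0,-1,0,0,10.5,0,0,0,-1,0,0,10.7,0,0,0,-1,0,0,0,-0.04,0.027,0,-1,0,0,0,-0.04,0.027,0,-1,0,0,0,-0.04,0.027,0,-1,0,0,0,-0.04,0.027,0,-1]
}}

```text
clock: 1.48
eef_pos: [318.3, 444.0, 231.0]
tool_rot: [-3.141, 0.001, 1.511]
force: [1.2, -0.1, 0.4]
width: 85.3
gripper_force: 0.0
```

Call:
{"api": "carry_out", "payload": {
  "deltas": [0,0,0,-0.038,0.0253,0,-1,0,0,0,-0.038,0.0253,0,-1,0,0,0,-0.038,0.0253,0,-1,0,0,0,-0.038,0.0253,0,-1,0,0,0,-0.038,0.0253,0,-1,0,0,0,-0.038,0.0253,0,-1,0,0,0,-0.038,0.0253,0,-1,0,0,0,-0.038,0.0253,0,-1,0,0,0,0,0,0.05,-1,0,0,0,0,0,0.04,-1,0,0,0,0,0,0,-1]
}}

```text
clock: 2.85
eef_pos: [499.1, 129.3, 138.9]
tool_rot: [-3.135, 0.002, 1.51]
force: [-0.5, 0.1, -0.1]
width: 85.1
gripper_force: 0.0
```

```bash
python3 - <<'E'
from h import *
s=ctrl.read_state(); print(s["eef_pos"],s["tool_rot"],s["qpos"])
im=ctrl.get_image("scene")[:,:,::-1]; cv2.imwrite("pics/s1.png",cv2.resize(im[180:340,180:380],(750,600),interpolation=cv2.INTER_CUBIC))
E
```

```text
[499.11081935 129.2539869  138.91572313] [-3.13511332e+00  2.28528316e-03  1.51003219e+00] [-0.53611962  0.59940854  0.34154509  1.98092644 -0.3300809   0.62168277
 -0.03845387]
```

View pics/s1.png

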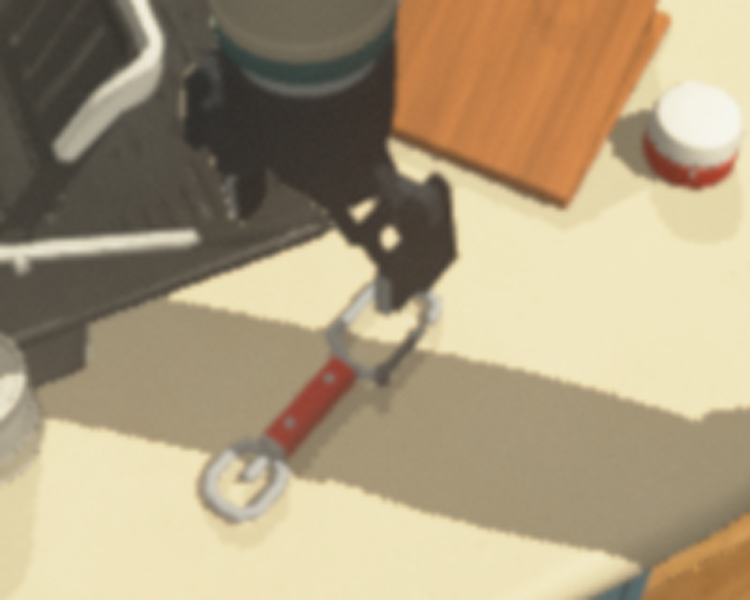

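The gripper hangs above the opener, seen obliquely with its fingers near crop pixel (400,290). The rack rim is behind it and clear, so I'll descend.

Call:
{"api": "carry_out", "payload": {
  "deltas": [0,0,0,0,0.0025,0.04,-1,0,0,0,0,0,0.04,-1,0,0,0,0,0,0.03,-1,0,0,0,0,0,0.015,-1,0,0,0,0,0,0,-1,0,0,0,0,0,0,-1]
}}

```text
clock: 3.65
eef_pos: [505.2, 130.0, 17.7]
tool_rot: [3.139, -0.001, 1.511]
force: [0.1, -0.6, -0.1]
width: 85.4
gripper_force: 0.0
```

Call:
{"api": "carry_out", "payload": {
  "deltas": [0,0,0,0,-0.003,0.012,-1,0,0,0,0,0,0,-1,0,0,0,0,0,0,-1]
}}

```text
clock: 4.03
eef_pos: [501.0, 129.9, 4.3]
tool_rot: [-3.141, 0.0, 1.51]
force: [0.4, -0.4, 1.0]
width: 84.9
gripper_force: 0.0
```

```bash
python3 - <<'E'
from h import *
s=ctrl.read_state(); print(s["eef_pos"],s["tool_rot"],s["force"])
im=ctrl.get_image("scene")[:,:,::-1]; s=ctrl.read_state(); print(s["eef_pos"])
E
```

```text
[501.00221603 129.88246679   4.32762589] [-3.14149773e+00  1.46312052e-05  1.51036238e+00] [ 0.43891159 -0.41271869  1.02875603]
[501.16237738 129.90564309   4.39815351]
```

Call:
{"api": "carry_out", "payload": {
  "deltas": [0,0,0,0,0,0,0,0,0,0,0,0,0,0.6,0,0,0,0,0,0,1,0,0,0,0,0,0,1,0,0,0,0,0,0,1,0,0,0,0,0,0,1,0,0,0,0,0,0,1,0,0,0,0,0,0,1]
}}

```text
clock: 5.08
eef_pos: [501.2, 129.9, 4.6]
tool_rot: [3.141, -0.0, 1.51]
force: [0.2, -0.1, 6.1]
width: 16.3
gripper_force: 59.2
```

Call:
{"api": "carry_out", "payload": {
  "deltas": [0,0,0,0,0,-0.02,1,0,0,0,0,0,-0.05,1,0,0,0,0,0,-0.05,1,0,0,0,0,0,-0.045,1,0,0,-8.75,0,0,0,1,0,0,0,-0.0382,0.0102,0,1,0,0,0,-0.0382,0.0102,0,1,0,0,0,-0.0382,0.0102,0,1,0,0,0,-0.0382,0.0102,0,1,0,0,0,-0.0382,0.0102,0,1,0,0,0,-0.0382,0.0102,0,1,0,0,0,0,0,0,1]
}}

```text
clock: 6.58
eef_pos: [583.3, -97.3, 168.9]
tool_rot: [-3.142, 0.003, 1.657]
force: [0.0, 1.2, -1.0]
width: 16.0
gripper_force: 58.8
```

Call:
{"api": "carry_out", "payload": {
  "deltas": [0,-7,0,0,0,0,1,0,-7,0,0,0,0,1,0,-7,0,0,0,0,1,0,-7,0,0,0,0,1,0,0,0,0,0,0,1,0,0,0,0,0,0,1,0,0,0,0,0,0,1]
}}

```text
clock: 7.45
eef_pos: [582.9, -94.7, 170.0]
tool_rot: [3.14, 0.487, 1.659]
force: [-0.1, -0.5, -1.1]
width: 16.5
gripper_force: 58.8
```

```bash
cat > g.py <<'E'
from h import *
from scipy.spatial.transform import Rotation as Ro
np.set_printoptions(precision=3,suppress=True)
s=ctrl.read_state(); p=s["eef_pos"];R=Ro.from_euler("xyz",s["tool_rot"]).as_matrix()
a=np.radians(-84.7);b=np.radians(28)
B=np.array([[np.cos(a)*np.cos(b),-np.sin(a),-np.cos(a)*np.sin(b)],[np.sin(a)*np.cos(b),np.cos(a),-np.sin(a)*np.sin(b)],[np.sin(b),0,np.cos(b)]])
E=np.array([542,-208.5,94.5])
F=R@np.diag([-1,1,-1])
print("clock",s["clock"],"tcp",p,"tilt err deg",np.degrees(Ro.from_matrix(B.T@F).as_rotvec()),"w",s["width"])
print("tcp in eye",B.T@(p-E),"leg in opener",F.T@(E+B@[0,16,9]-p)+[12,0,4.3],"F in eye",B.T@s["force"],s["gripper_force"])
E
cat > shot.py <<'E'
from g import *
import sys
for n,(x0,y0,x1,y1) in dict(top=(270,150,420,262),scene=(250,120,400,232)).items():
    im=ctrl.get_image(n)[:,:,::-1]; cv2.imwrite(f"pics/{n}{sys.argv[1]}.png",im)
    c=cv2.resize(im[y0:y1,x0:x1],(400,299),interpolation=cv2.INTER_CUBIC); globals()[n]=c
cv2.imwrite(f"pics/b{sys.argv[1]}.png",np.hstack([top,scene]))
E
python3 shot.py 2
```

```text
clock 7.45 tcp [582.921 -94.703 170.042] tilt err deg [-0.041  0.071 -0.221] w 16.452843853375132
tcp in eye [-61.245  51.258 118.121] leg in opener [  73.516  -34.943 -104.77 ] F in eye [-0.088 -0.11  -1.241] 58.795623779296875
```

View pics/b2.png

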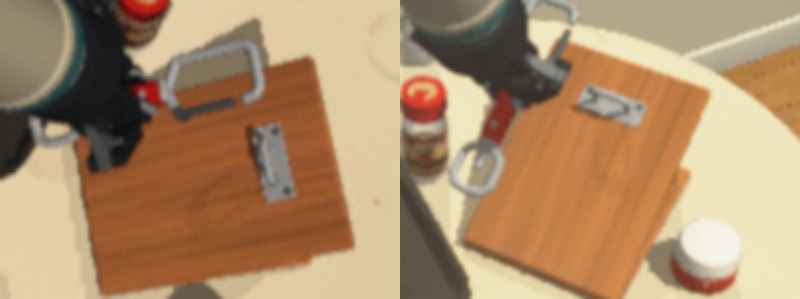

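```bash
cat > pr.py <<'E'
from g import *
off=dict(top=(270,150),scene=(250,120))
for n in off:
    f=lambda X:(proj(n,X)-off[n])*400/150
    print(n,"hook",{k:f(p+F@(np.array(k)-[12,0,4.3])).round(0).tolist() for k in [(102,0,9),(102,16,9),(70,20,9),(84,-20,9),(42,-20,9),(-76,0,9)]})
    print(n,"eye",{k:f(E+B@np.array(k,float)).round(0).tolist() for k in [(0,16,0),(0,-16,0),(0,16,21),(0,-16,21),(48,80,0),(48,-80,0),(-172,80,0),(-172,-80,0)]})
E
python3 pr.py
python3 - <<'E'
import cv2,numpy as np
t=cv2.imread("pics/top2.png")[185:235,350:400];s=cv2.imread("pics/scene0.png")[140:180,305:355]
s=cv2.imread("pics/scene2.png")[140:180,305:355]
cv2.imwrite("pics/e.png",np.hstack([cv2.resize(t,(400,400),interpolation=2),cv2.resize(s,(500,400),interpolation=2)[:,:400]]))
E
```

```text
clock 7.55 tcp [583.022 -94.487 169.973] tilt err deg [-0.028  0.066 -0.212] w 16.55096593636794
tcp in eye [-61.459  51.378 118.157] leg in opener [  73.715  -35.097 -104.804] F in eye [-0.545  0.058 -0.719] 58.795557618141174
top hook {(102, 0, 9): [253.0, 67.0], (102, 16, 9): [249.0, 46.0], (70, 20, 9): [205.0, 52.0], (84, -20, 9): [234.0, 100.0], (42, -20, 9): [179.0, 114.0], (-76, 0, 9): [33.0, 126.0]}
top eye {(0, 16, 0): [268.0, 144.0], (0, -16, 0): [276.0, 182.0], (0, 16, 21): [261.0, 141.0], (0, -16, 21): [269.0, 180.0], (48, 80, 0): [310.0, 54.0], (48, -80, 0): [352.0, 249.0], (-172, 80, 0): [68.0, 119.0], (-172, -80, 0): [97.0, 296.0]}
scene hook {(102, 0, 9): [156.0, 1.0], (102, 16, 9): [139.0, -5.0], (70, 20, 9): [119.0, 26.0], (84, -20, 9): [168.0, 27.0], (42, -20, 9): [147.0, 71.0], (-76, 0, 9): [66.0, 188.0]}
scene eye {(0, 16, 0): [196.0, 98.0], (0, -16, 0): [228.0, 110.0], (0, 16, 21): [194.0, 90.0], (0, -16, 21): [226.0, 101.0], (48, 80, 0): [156.0, 33.0], (48, -80, 0): [312.0, 87.0], (-172, 80, 0): [60.0, 237.0], (-172, -80, 0): [216.0, 303.0]}
```

View pics/e.png

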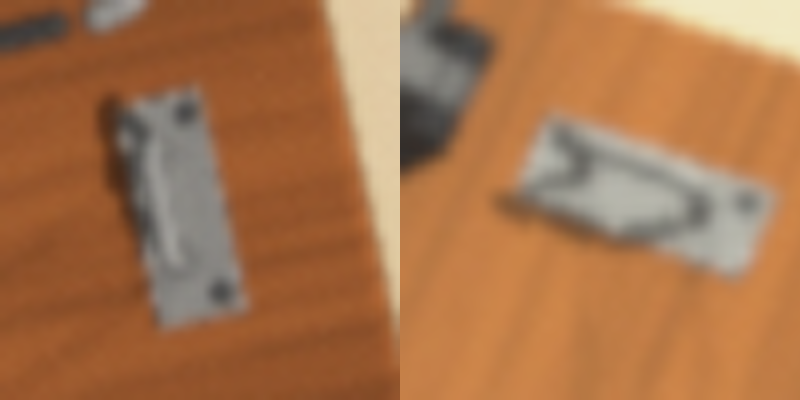

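```bash
python3 -c "
from h import *
print(ray('top',(372.0,210.3),95.5),ray('scene',(329.2,159),95.5))"
```

```text
[ 543.81739648 -208.47331027   95.5       ] [ 542.08515838 -207.24092682   95.5       ]
```

Call:
{"api": "carry_out", "payload": {
  "deltas": [0,0,0,0,0,0.04,1,0,0,0,0,0,0.035,1,0,0,0,0,0,0.02,1,0,0,0,0,0,0.008,1,0,0,0,0,0,0,1,0,0,0,0,0,0,1]
}}

```text
clock: 8.3
eef_pos: [588.3, -140.5, 79.1]
tool_rot: [3.14, 0.488, 1.663]
force: [1.0, 0.3, -1.2]
width: 16.2
gripper_force: 58.9
```

```bash
python3 g.py
```

```text
clock 8.3 tcp [ 588.284 -140.472   79.122] tilt err deg [ 0.087  0.022 -0.028] w 16.237945649877076
tcp in eye [-63.253  52.37   16.216] leg in opener [ 75.274 -36.35   -2.836] F in eye [-0.769  1.011 -0.936] 58.86412024497986
```

Call:
{"api": "carry_out", "payload": {
  "deltas": [0,0,0,0,0,0.008,1,0,0,0,0,0,0.002,1,0,0,0,0,0,0,1,0,0,0,0,0,0,1]
}}

```text
clock: 8.8
eef_pos: [588.0, -145.3, 69.5]
tool_rot: [-3.141, 0.489, 1.663]
force: [-0.2, 1.1, 0.6]
width: 16.2
gripper_force: 59.0
```

```bash
python3 g.py
```

```text
clock 8.8 tcp [ 587.952 -145.311   69.519] tilt err deg [-0.008  0.007  0.007] w 16.228094273354717
tcp in eye [-63.534  51.592   5.488] leg in opener [ 75.529 -35.601   7.814] F in eye [-0.737 -0.091  1.048] 58.99701654911041
```

Call:
{"api": "carry_out", "payload": {
  "deltas": [0,0,0,0,0,0.001,1,0,0,0,0,0,0,1]
}}

```text
clock: 9.05
eef_pos: [588.0, -145.4, 69.5]
tool_rot: [3.142, 0.488, 1.663]
force: [-4.5, 4.8, 10.3]
width: 16.1
gripper_force: 60.4
```

```bash
python3 shot.py 3; python3 pr.py | grep hook
```

```text
clock 9.05 tcp [ 587.984 -145.356   69.494] tilt err deg [-0.     0.026 -0.004] w 16.053869188604164
tcp in eye [-63.504  51.62    5.445] leg in opener [ 75.505 -35.616   7.885] F in eye [ 0.25  -4.035 11.541] 60.43154954910278
top hook {(102, 0, 9): [288.0, 92.0], (102, 16, 9): [284.0, 73.0], (70, 20, 9): [245.0, 79.0], (84, -20, 9): [271.0, 122.0], (42, -20, 9): [222.0, 134.0], (-76, 0, 9): [89.0, 143.0]}
scene hook {(102, 0, 9): [172.0, 57.0], (102, 16, 9): [157.0, 52.0], (70, 20, 9): [139.0, 80.0], (84, -20, 9): [184.0, 81.0], (42, -20, 9): [165.0, 120.0], (-76, 0, 9): [93.0, 226.0]}
```

View pics/b3.png

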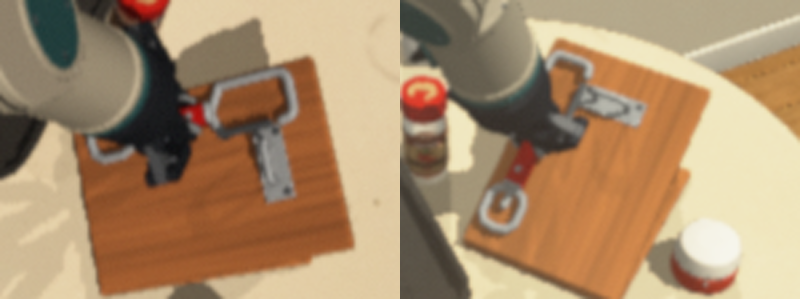

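Both views show the opener lying on the board with its hook just beside the eye's left leg: hook top bar near top-crop (291,95), plate at (273,162). Contact is felt at 11 N, so I'll ease off slightly and push sideways.

Call:
{"api": "carry_out", "payload": {
  "deltas": [0,0,0,-0.002,0,-0.001,1,0,0,0,0,-0.004,0,1,0,0,0,0,-0.004,0,1,0,0,0,0,-0.003,0,1,0,0,0,0,-0.002,0,1,0,0,0,0,0,0,1]
}}

```text
clock: 9.9
eef_pos: [575.7, -148.2, 70.4]
tool_rot: [3.141, 0.489, 1.664]
force: [3.5, 0.4, -1.1]
width: 16.1
gripper_force: 58.9
```

```bash
python3 g.py
```

```text
clock 9.9 tcp [ 575.674 -148.182   70.409] tilt err deg [0.05  0.007 0.023] w 16.109310254072255
tcp in eye [-61.593  39.102   5.465] leg in opener [ 73.584 -23.123   7.863] F in eye [-0.604  3.511 -0.882] 58.93816351890564
```

Call:
{"api": "carry_out", "payload": {
  "deltas": [0,0,0,0,-0.003,0,1,0,0,0,0,-0.003,0,1,0,0,0,0,-0.003,0,1,0,0,0,0,0,0,1,0,0,0,0,0,0,1]
}}

```text
clock: 10.52
eef_pos: [566.5, -149.1, 70.5]
tool_rot: [3.141, 0.489, 1.663]
force: [3.0, 1.0, -0.6]
width: 16.4
gripper_force: 59.0
```

```bash
python3 g.py
```

```text
clock 10.525 tcp [ 566.464 -149.133   70.485] tilt err deg [0.016 0.006 0.006] w 16.402892276765993
tcp in eye [-61.472  29.843   5.487] leg in opener [ 73.471 -13.849   7.823] F in eye [-0.9    3.087 -0.257] 58.974480628967285
```

Call:
{"api": "carry_out", "payload": {
  "deltas": [0,0,0,0,-0.003,0,1,0,0,0,0,-0.003,0,1,0,0,0,0,-0.003,0,1,0,0,0,0,0,0,1,0,0,0,0,0,0,1]
}}

```text
clock: 11.15
eef_pos: [556.5, -149.5, 70.2]
tool_rot: [-3.14, 0.488, 1.663]
force: [2.4, 4.0, 1.1]
width: 16.4
gripper_force: 59.2
```

```bash
python3 g.py
```

```text
clock 11.15 tcp [ 556.549 -149.542   70.18 ] tilt err deg [-0.084  0.046  0.01 ] w 16.35310041236273
tcp in eye [-62.066  19.933   5.457] leg in opener [74.062 -3.948  7.887] F in eye [-2.789  2.722  2.768] 59.23150956630707
```

Call:
{"api": "carry_out", "payload": {
  "deltas": [0,0,0,0.004,0,0,1,0,0,0,0.004,0,0,1,0,0,0,0.004,0,0,1,0,0,0,0.003,0,0,1,0,0,0,0,0,0,1,0,0,0,0,0,0,1]
}}

```text
clock: 11.9
eef_pos: [554.8, -137.7, 63.8]
tool_rot: [-3.14, 0.49, 1.661]
force: [1.0, 0.9, 5.0]
width: 16.2
gripper_force: 59.7
```

```bash
python3 g.py
```

```text
clock 11.9 tcp [ 554.781 -137.695   63.778] tilt err deg [-0.153 -0.05  -0.093] w 16.173486579492067
tcp in eye [-75.63   19.267   5.418] leg in opener [87.639 -3.153  7.807] F in eye [1.696 1.114 4.798] 59.72802221775055
```

Call:
{"api": "carry_out", "payload": {
  "deltas": [0,0,0,0.002,0,0,1,0,0,0,0.002,0,0,1,0,0,0,0,0,0,1]
}}

```text
clock: 12.28
eef_pos: [554.2, -134.7, 62.2]
tool_rot: [-3.139, 0.49, 1.661]
force: [-0.0, 1.0, 6.3]
width: 16.5
gripper_force: 59.8
```

```bash
python3 shot.py 4
```

```text
clock 12.275 tcp [ 554.207 -134.709   62.161] tilt err deg [-0.186 -0.084 -0.12 ] w 16.543619494354722
tcp in eye [-79.061  18.971   5.412] leg in opener [91.073 -2.816  7.763] F in eye [2.094 0.076 5.979] 59.80146646499634
```

View pics/b4.png

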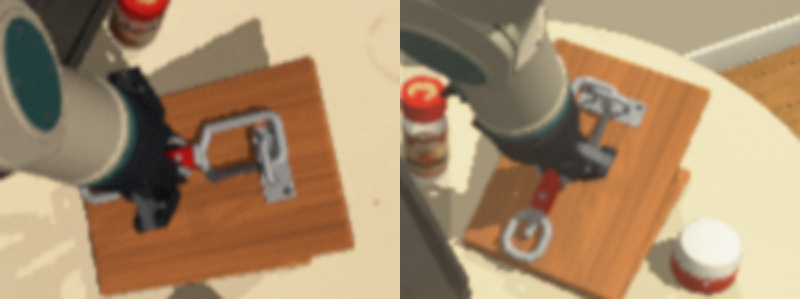

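The left leg is inside the hook and the dark gate lies straight and shut (top crop (210,178) to (258,165)). Now I'll draw it down in small steps.

Call:
{"api": "carry_out", "payload": {
  "deltas": [0,0,0,0.0015,0,0,1,0,0,0,0.0015,0,0,1,0,0,0,0,0,0,1]
}}

```text
clock: 12.75
eef_pos: [553.9, -132.2, 60.8]
tool_rot: [-3.139, 0.49, 1.661]
force: [0.2, 0.0, 7.0]
width: 16.3
gripper_force: 59.8
```

```bash
python3 g.py
```

```text
clock 12.75 tcp [ 553.871 -132.239   60.838] tilt err deg [-0.197 -0.093 -0.127] w 16.307370837008424
tcp in eye [-81.882  18.864   5.413] leg in opener [93.894 -2.695  7.744] F in eye [3.265 0.217 6.178] 59.81051981449127
```

Call:
{"api": "carry_out", "payload": {
  "deltas": [0,0,0,0.001,0,0,1,0,0,0,0.001,0,0,1,0,0,0,0,0,0,1]
}}

```text
clock: 13.12
eef_pos: [553.7, -130.7, 60.0]
tool_rot: [-3.139, 0.491, 1.661]
force: [0.6, 0.4, 7.0]
width: 16.5
gripper_force: 59.8
```

```bash
python3 g.py
```

```text
clock 13.125 tcp [ 553.701 -130.688   60.013] tilt err deg [-0.198 -0.106 -0.138] w 16.512433847555265
tcp in eye [-83.647  18.838   5.417] leg in opener [95.66  -2.649  7.72 ] F in eye [2.961 0.64  6.383] 59.83106195926666
```

Call:
{"api": "carry_out", "payload": {
  "deltas": [0,0,0,0.001,0,0,1,0,0,0,0,0,0,1]
}}

```text
clock: 13.38
eef_pos: [553.7, -130.5, 59.9]
tool_rot: [-3.14, 0.491, 1.66]
force: [-0.3, -1.5, 8.5]
width: 16.6
gripper_force: 59.9
```

Call:
{"api": "carry_out", "payload": {
  "deltas": [0,0,0,0.001,0,0,1,0,0,0,0,0,0,1]
}}

```text
clock: 13.62
eef_pos: [553.7, -130.4, 59.9]
tool_rot: [-3.14, 0.492, 1.659]
force: [0.3, -2.5, 9.1]
width: 16.4
gripper_force: 59.9
```

```bash
python3 g.py
```

```text
clock 13.625 tcp [ 553.706 -130.446   59.882] tilt err deg [-0.195 -0.207 -0.205] w 16.35071081476023
tcp in eye [-83.92   18.866   5.413] leg in opener [95.942 -2.577  7.574] F in eye [6.526 0.111 6.806] 59.90946292877197
```

Call:
{"api": "carry_out", "payload": {
  "deltas": [0,0,0,0.0015,0,0,1,0,0,0,0.001,0,0,1,0,0,0,0,0,0,1,0,0,0,0,0,0,1]
}}

```text
clock: 14.12
eef_pos: [553.7, -130.3, 59.8]
tool_rot: [-3.141, 0.495, 1.658]
force: [0.2, -5.9, 13.0]
width: 16.6
gripper_force: 60.0
```

```bash
python3 g.py
```

```text
clock 14.125 tcp [ 553.659 -130.284   59.768] tilt err deg [-0.197 -0.343 -0.292] w 16.590946766298472
tcp in eye [-84.12   18.834   5.391] leg in opener [96.153 -2.416  7.396] F in eye [11.247 -0.346  8.702] 60.00406622886658
```

Call:
{"api": "carry_out", "payload": {
  "deltas": [0,0,0,0.001,0,0,1,0,0,0,0,0,0,1,0,0,0,-0.001,0,-0.0003,1,0,0,0,-0.0015,0,-0.0003,1,0,0,0,-0.001,0,0,1,0,0,0,0,0,0,1]
}}

```text
clock: 14.88
eef_pos: [553.5, -130.3, 59.8]
tool_rot: [-3.14, 0.492, 1.66]
force: [1.0, -6.0, 4.8]
width: 16.1
gripper_force: 59.1
```

```bash
python3 g.py
```

```text
clock 14.875 tcp [ 553.535 -130.298   59.846] tilt err deg [-0.218 -0.203 -0.185] w 16.124490210379207
tcp in eye [-84.081  18.709   5.458] leg in opener [96.101 -2.451  7.533] F in eye [7.585 0.457 1.439] 59.07028377056122
```

Call:
{"api": "carry_out", "payload": {
  "deltas": [0,0,0,-0.0015,0,0,1,0,0,0,0,0,0,1,0,0,0,0,0,0,0.6,0,0,0,0,0,0,0.2,0,0,0,0,0,0,-0.3,0,0,0,0,0,0,-1,0,0,0,0,0,0,-1,0,0,0,0,0,0,-1,0,0,0,0,0,0,-1,0,0,0,0,0,0,-1]
}}

```text
clock: 16.12
eef_pos: [555.3, -128.3, 59.5]
tool_rot: [-3.142, 0.489, 1.663]
force: [-0.8, 0.1, -0.0]
width: 85.5
gripper_force: 0.0
```

Call:
{"api": "carry_out", "payload": {
  "deltas": [0,0,0,0,0,-0.01,-1,0,0,0,0,0,-0.03,-1,0,0,0,0,0,-0.04,-1,0,0,0,0,0,-0.04,-1,0,0,0,0.03,0,-0.03,-1,0,0,0,0.05,0,0,-1,0,0,0,0.05,0,0,-1,0,0,0,0.05,0,0,-1,0,0,0,0,0,0,-1]
}}

```text
clock: 17.25
eef_pos: [533.1, 105.4, 105.3]
tool_rot: [-3.138, 0.487, 1.672]
force: [-0.3, -0.8, 0.7]
width: 85.1
gripper_force: 0.0
```

```bash
python3 shot.py 5
```

```text
clock 17.25 tcp [533.149 105.384 105.288] tilt err deg [0.066 0.11  0.459] w 85.12550509269863
tcp in eye [-271.615   20.181  156.639] leg in opener [ 283.856   -6.529 -142.809] F in eye [ 1.064 -0.353  0.27 ] 0.0
```

View pics/b5.png

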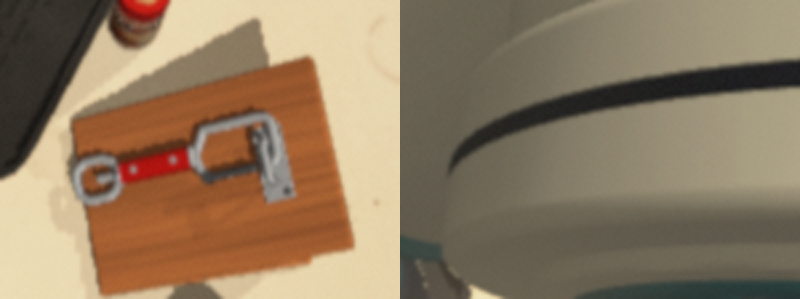

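```bash
python3 - <<'E'
from g import *
im=cv2.imread("pics/top5.png"); h=cv2.cvtColor(im,cv2.COLOR_BGR2HSV)[195:230,295:350]
m=(((h[...,0]<5)|(h[...,0]>172))&(h[...,1]>190)&(h[...,2]>90)).astype(np.uint8)
c=max(cv2.findContours(m,0,2)[0],key=cv2.contourArea); r=cv2.minAreaRect(c); print(r)
for lx in(88,91,95): print(lx,proj("top",E+B@np.array([-lx,18.5,16]))-[295,195])
E
```

```text
clock 17.35 tcp [534.028 100.149 107.829] tilt err deg [ 0.015 -0.041  0.047] w 85.79501884975839
tcp in eye [-265.748   20.572  156.397] leg in opener [ 277.638   -4.83  -143.288] F in eye [ 1.004 -0.209 -0.061] 0.0
((32.396995544433594, 16.66737937927246), (8.060394287109375, 24.737071990966797), 76.60750579833984)
88 [35.248 16.203]
91 [34.005 16.5  ]
95 [32.354 16.894]
```

The handle's centre is where full draw-down puts it (leg at x of about 95), the gate is shut and the arm is clear, so I'm handing it in.

```bash
python3 -c "
from cell import ctrl
print(ctrl.finish_job())"
```

```text
the job is handed in; nothing more can be done
None
```

The opener's hook is clipped on the eye's left leg with the gate shut. It held a tug of about 10 N, I let go, and it lies on the board drawn down to the eye; the job is handed in at about 17 s, but no verdict was returned.

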